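Start the wash timer against its stop

ROBOT

A 6-joint arm with a two-finger parallel gripper is mounted at the origin on the work surface. World frame = base frame: x ahead of the robot, y to its left, z up, the work surface at z = 0. Lengths are in m, angles in rad, forces in N, time in s.
With the tool pointing down it reaches from about 0.275 to 0.975 m from the base axis. Payload 8.4 kg.
Tool frame: the origin (TCP) lies at the very end of the fingers, on their centre line; the grasp point (between the pads) lies 19 mm behind it; z points along the fingers, y is the line along which they close (so a half turn about z gives the same grasp; the last joint's range is limited). The gripper opens to 92 mm and grips with 3 to 60 N. Pads are 20 mm wide; open, the fingers measure 128 mm over their backs; the gripper's body (75 mm by 189 mm) begins 69 mm behind the grasp point.
Start: joints at [-1.172, 0.353, 1.633, -0, 1.155, -0.002], TCP at [0.244, -0.575, 0.215] pointing down, gripper open.
Joint ranges: [-2.63, 2.63], [-0.92, 2.1], [0.06, 2.66], [-1.3, 4.44], [0, 2.69], [-3.02, 3.02]. Speed limits (rad/s): [2.22, 2.22, 2.79, 3.14, 3.14, 3.14].

INTERFACE

Orientations are given as a unit quaternion [w, x, y, z].
In Python, from bench import * gives the robot as it stands.
- The arm moves only by the tool step_arm, never from a script. Its argument "plan" is a list of rows, each a list of 3 entries, a list of its own where there are three numbers: the shift along the tool's x, y, z in cm, then the turn, a rotation vector about the tool's x, y, z in rad, then the closure in counts, from 0 (fully open) to 255 (shut). A call has 1 to 5 rows; each row shifts and turns the commanded pose from where the row before left it, along the tool's axes as they then stand; what a row does not reach is not made up. A row lasts 1/12 s, in which the tool goes at most 41.7 mm and 7.16 degrees, less where a joint would pass 70% of its speed; a pose out of reach is approached as far as the arm can. A call is refused whole if a number of a shift passes 4.17 or a number of a turn 0.125, either way. A call with a gripper value outside its range is refused whole. The fingers move at their own pace and stop on an object; the grip force is fixed at half the most. Time passes only in rows, so rows that do not move let the fingers close. It gives the time, the measured TCP pose, the force, the opening and the grip force at its end, in the units of the state.
- observe(): the state, without advancing time (a new reading comes with each control period).
- grab_frame(name): name is "scene" or "side" or "wrist"; returns a dict with "pixels" (384x512x3 uint8, red, green, blue), "depth" (384x512 float32, m along the optical axis (not along the pixel's ray), 0 where there is no reading), "fx", "fy", "cx", "cy" (pixels), "origin" and "rotation" of the camera in the world; the wrist camera has in their place "tool_from_camera" (4x4, takes a point from camera to tool coordinates, whose origin is the TCP and whose axes are the flange's). Camera axes: x right, y down, z forward; pixel columns grow to the right and rows downward; lengths in m; the calibration is good to about 2 mm. A picture is of the moment at which its call begins: read the wrist's pose just before it.
- hand_in(): hands the job in; it is judged then, once.
The state is a dict: "time_s": time; "q": joint angles; "qvel": joint speeds; "joint_torque": joint torques, N m; "tool_pos": TCP position; "orientation": TCP orientation; "ft_force": force on the tool from outside, world axes, zero at the start; "wrist_torque": the same for the moment, N m; "opening": finger opening in m; "grasp_force": force on a finger pad.
Only numpy, scipy, OpenCV 4.12 (cv2) and the standard library are available. Lean on these libraries where they do the work, as an engineer would, in place of code of your own. Each camera call takes 0.05 s, during which the arm holds its last target. There are 200 camera calls.

TASK

Start the wash timer: set it upright and square with its tall back against the middle of the metal stop under the ledge, then slide its shutter all the way up, hold the button fully down for about a second and a half while the timer stays braced against the stop, let the button go and slide the shutter fully down over it again, leaving the timer back against the stop. Do not press the button anywhere but at the stop, and leave the other things on the shelf where they are.

Things in the scene. Friction and masses are not known exactly. Their poses are not given: they have to be found in the camera images.
- stop: Fixed aluminium stop: a cleat 160 mm wide (y), 50 mm high, 22 mm thick, front face towards the robot's left. Origin: middle of that front face, at shelf surface level; x points into the stop (mostly to the robot's right), square to the face; z up. A narrow aluminium ledge hangs over the place in front of it.
- ledge_edge (a point): Middle of the lower front edge of the fixed aluminium ledge, 55 mm in front of the stop's face, 200 mm above the shelf. The ledge is 45 mm deep, 16 mm thick, 300 mm wide, on a post at each end (30 mm wide, in line with the cleat). An upright gripper over the button of the timer at the stop strikes it; one tilted about 40 degrees, fingers pointing down and towards the stop, passes under.
- timer: Loose white plastic wash timer, 140 mm long (x), 60 wide (y), 89 high, 0.36 to 0.6 kg, slick feet (friction about 0.3). Origin: centre of underside; x points to its tall back, z up. From the front: flat plinth; face sloping up at 40 degrees from (x -20, z 30) to (x 50, z 89), with button and shutter between two 12 mm high, 4 mm wide edge rails; flat top to x 70. Starts 80 to 120 mm short of the stop.
- timer_plinth (a point): Centre of the top of the timer's flat front plinth, 30 mm above its underside and 45 mm in front of its origin; timer axes. The plinth is 50 mm long (x -70 to -20 mm) and can be gripped across its 60 mm width.
- timer_back (a point): Centre of the timer's upright back face (60 mm wide, 89 mm high), 25 mm above its underside; timer axes. When home it touches the stop's front face.
- button_top (a point): Centre of the top of the round dark button, 26 mm in diameter, standing 8 mm out of the slope when released; its centre lies 22 mm up the slope, 3 mm in front of the timer's origin. z points out along the button's axis (40 degrees from upright, towards the timer's front), x up the slope.
- timer_button (a joint): How far the button is pushed in along its axis: 0 out, 0.006 m fully down. Spring: 2.1 N to start, 7.2 N fully down; springs back by itself. The shutter covers it when down.
- shutter_fin (a point): Middle of the top of the fin on the grey shutter. The fin is 10 mm thick (y), 30 mm long (along the slope) and 18 mm high, rising square to the slope from a flat plate 42 mm along the slope by 47 mm wide; plate top 13.5 mm and fin top 32 mm out of the slope. x points up the slope, z out of it. The fin can be pinched across y or pushed on its ends.
- timer_shutter (a joint): How far the shutter has been slid up the slope: 0 down (covers the button), 0.044 m fully up (button free). It stays where it is left; friction about 0.8 N.
- peg_tub: Bystander, loose, to be left alone: orange round tub of wooden pegs, 140 mm wide, 100 mm high. Origin: centre of its underside.
- pail: Bystander, loose, to be left alone: stainless steel pail, 170 mm wide, 150 mm high. Origin: centre of its underside.
- soap_dish: Bystander, loose, to be left alone: white ceramic soap dish, 100 x 74 x 28 mm, with a bar of soap. Origin: centre of its underside.
- jar: Bystander, loose, to be left alone: glass jar with a steel twist lid, 70 mm wide, 85 mm high. Origin: centre of its underside.
- detergent: Bystander, loose, to be left alone: blue detergent bottle, 80 mm wide, 150 mm high. Origin: centre of its underside.
- softener: Bystander, loose, to be left alone: white softener bottle, 80 mm wide, 130 mm high. Origin: centre of its underside.
- brush: Bystander, loose, to be left alone: flat brush with a wooden handle, lying. Origin: centre of its underside.
Mind the look-alikes: they are no part of the job. What is shaped like the timer but orange or yellow is not meant.

How it is judged:
By the outcome, as a careful person would: the job done as asked, in the order asked, and still so for the second after the job is handed in, with the robot touching nothing.
It also fails if it takes over 72 s, if anything falls off the work surface, if the arm or the gripper's body presses on something with over 40 N, if the wrist force passes 120 N, or if a joint passes its speed limit or range.

## Working session

There is one attempt and no reset: what is moved stays moved. The work goes in short steps, Python scripts to look and compute and a tool call to move; the robot and the scene stay as the last step left them, time stands still between calls to the robot, and variables do not carry over. Pictures are saved under pics/ and viewed, at most 10 in all, crops included, and the job is handed in when it is done.

Besides the shell and the picture viewer there is one more tool, called after "Emit:" by a JSON object that holds its "op" and its "data". step_arm: Moves the arm, as the interface text tells. Its arguments: {"type":"object","properties":{"plan":{"type":"array"}},"required":["plan"]}

```bash
mkdir -p pics; ls
python3 - <<'E'
from bench import *
import cv2,numpy as np
s=observe(); print(s)
for n in ["scene","side"]:
    f=grab_frame(n); np.savez(n+"0.npz",**f)
    cv2.imwrite(f"pics/{n}0.png",cv2.resize(f["pixels"][:,:,::-1],(800,600)))
    print(n,f["origin"],f["rotation"],f["fx"],f["cx"],f["cy"])
E
```

```text
pics
{'time_s': 0.0, 'q': array([-1.17241426e+00,  3.53638355e-01,  1.63411673e+00, -2.07874127e-06,
        1.15521501e+00, -2.39899201e-03]), 'qvel': array([ 0.00062649,  0.0003534 ,  0.00182179,  0.00148782, -0.00137025,
       -0.00031839]), 'joint_torque': array([ 3.46835775e-03, -5.93834817e+01, -3.34216583e+01,  6.99837226e-02,
        2.33010692e-02, -1.01550911e-04]), 'tool_pos': array([ 0.24364459, -0.57501816,  0.21387727]), 'orientation': array([-6.75081484e-04,  9.79988601e-01,  1.99052426e-01, -1.36404328e-04]), 'ft_force': array([ 0.25209597,  0.26259579, -0.02062701]), 'wrist_torque': array([-0.03752062, -0.01409494,  0.02283281]), 'grasp_force': 0.0, 'opening': 0.09191061829948582}
scene [1.26278791 0.099977   0.86280159] [-0.23700501  0.59838015  0.70703227 -0.29304469] 367.4164697724309 255.87760073916016 194.49760010599945
side [0.4585634  0.87953524 0.64164385] [ 0.03072133 -0.03053761  0.86208822 -0.50490351] 426.87513429307893 252.0072553026163 187.95341678285942
```

View pics/scene0.png

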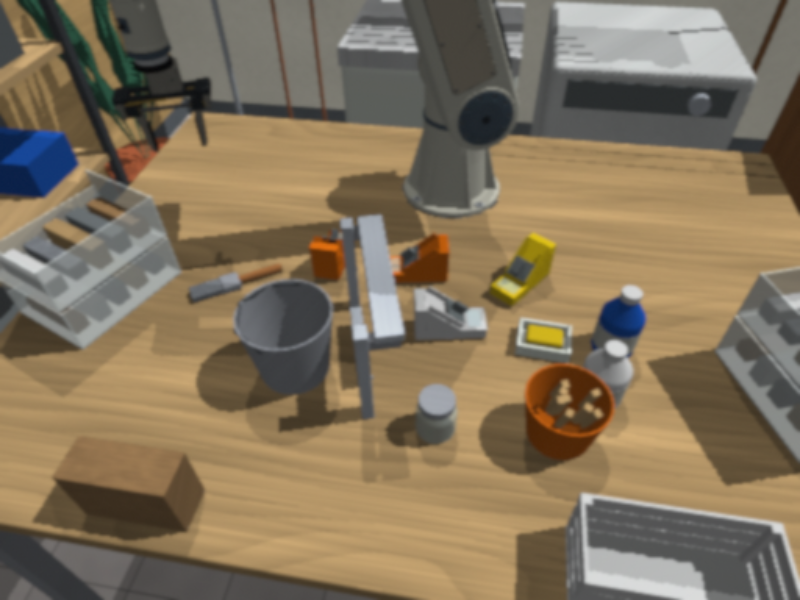

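View pics/side0.png

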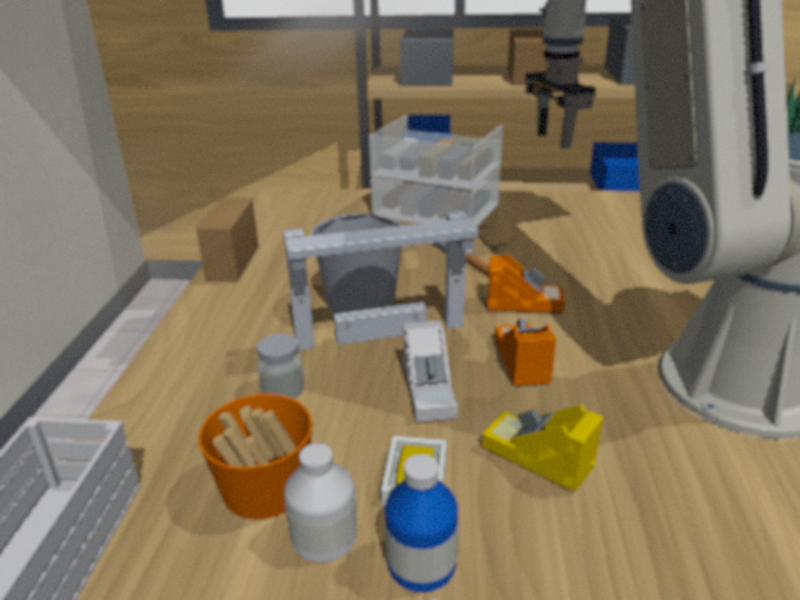

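The scene view shows the white timer at about (450,315), the stop and ledge at (380,280) and the look-alikes in orange and yellow. In the side view the timer is at (430,370), its back towards the cleat at (380,322) and offset towards the robot. Next I'll measure all of these from depth.

```bash
cat > h.py <<'E'
import numpy as np,cv2
from scipy.spatial.transform import Rotation as R
def rot(q): q=np.asarray(q); return R.from_quat(np.r_[q[1:],q[0]]).as_matrix()
def cloud(f,T=None):
    d=np.asarray(f["depth"]); v,u=np.mgrid[:d.shape[0],:d.shape[1]]
    p=np.stack([(u-f["cx"])/f["fx"]*d,(v-f["cy"])/f["fy"]*d,d],-1)
    if T is None: w=p@rot(f["rotation"]).T+f["origin"]
    else: w=p@T[:3,:3].T+T[:3,3]
    w[d<=0]=np.nan; return w
E
python3 - <<'E'
from h import *
C=[];P=[]
for n in ["scene","side"]:
    f=dict(np.load(n+"0.npz")); w=cloud(f).reshape(-1,3); C.append(w);P.append(f["pixels"].reshape(-1,3))
    m=abs(w[:,2])<.01; print(n,np.nanmedian(w[m,2]))
C=np.vstack(C);P=np.vstack(P)
# topdown 0.5m..: x .2-.8, y -.35..+.35
sc=1000; x0,y0=.15,-.35
ok=np.isfinite(C[:,2])&(C[:,2]>-.02)&(C[:,2]<.24); C=C[ok];P=P[ok]
o=np.argsort(C[:,2]);C=C[o];P=P[o]
im=np.zeros((600,700,3),np.uint8)
r=((.75-C[:,0])*sc).astype(int); c=((.35-C[:,1])*sc).astype(int)
for a in (0,1):
  for b in (0,1):
    rr,cc=r+a,c+b; m=(rr>=0)&(rr<600)&(cc>=0)&(cc<700); im[rr[m],cc[m]]=P[m]
for k in range(0,600,50): cv2.line(im,(0,k),(6,k),(255,0,0),1)
cv2.imwrite("pics/top.png",im[:,:,::-1])
E
```

```text
scene 0.00016786847397892712
side 0.0009598755049382568
```

View pics/top.png

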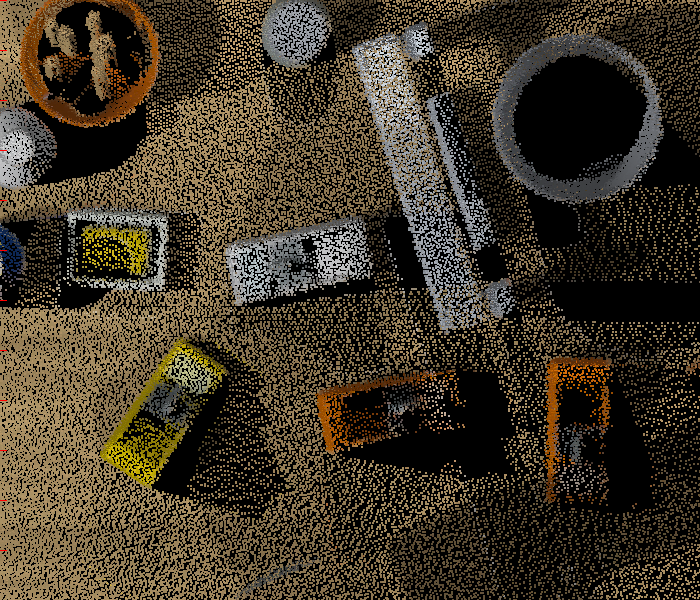

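Top-down picture: timer centre about col 298, row 262, back to the right. The cleat runs (430,95) to (485,250), the ledge (375,40) to (450,325). Next I'll fit both poses.

```bash
cat > fit.py <<'E'
from h import *
from scipy.optimize import least_squares
def stopfit():
    f=dict(np.load("side0.npz")); w=cloud(f).reshape(-1,3); w=w[np.isfinite(w[:,2])]
    r=(.75-w[:,0])*1000;c=(.35-w[:,1])*1000
    res={}
    m=(w[:,2]>.008)&(w[:,2]<.044)&(r>85)&(r<255)&(c>415)&(c<495)
    p=w[m]; 
    for _ in range(4):
        k=p[:,:2].mean(0); d=np.linalg.svd(p[:,:2]-k)[2][0]; n=np.array([-d[1],d[0]]); n*=np.sign(-n[1]); e=(p[:,:2]-k)@n; p=p[abs(e)<max(.003,1.5*e.std())]
    d*=np.sign(d[0]); t=(p[:,:2]-k)@d; print("cleat n",n,"yaw",np.degrees(np.arctan2(n[1],n[0])),"t",np.percentile(t,[0.5,99.5]),"std",e.std(),len(p))
    lo,hi=np.percentile(t,[.5,99.5]); o=k+d*(lo+hi)/2; print("origin",o)
    # ledge
    m=(w[:,2]>.17)&(w[:,2]<.23)&(r>20)&(r<340)&(c>340)&(c<520); q=w[m]
    a=(q[:,:2]-o)@n; b=(q[:,:2]-o)@d
    print("ledge a",np.percentile(a,[1,5,50,95]),"b",np.percentile(b,[1,99]),"z",np.percentile(q[:,2],[1,5,95,99]))
    return o,n,d
H=lambda x:np.where(x<-.02,.03,np.where(x<.05,.03+(x+.02)*59/70,.089))
def timerfit(w,x0):
    # w white points near the timer; silhouettes: distance to box outline top profile
    def ff(p):
        c,s=np.cos(p[2]),np.sin(p[2]); x=(w[:,0]-p[0])*c+(w[:,1]-p[1])*s; y=-(w[:,0]-p[0])*s+(w[:,1]-p[1])*c
        z=w[:,2]; 
        dx=np.abs(x)-.07; dy=np.abs(y)-.03; dz=(z-H(np.clip(x,-.07,.07)))*.77
        dz=np.where((dz>0)&(dz<.028)&(x>-.022)&(x<.07),0,dz)  # rails/shutter
        return np.maximum(np.maximum(dx,dy),dz)
    return least_squares(ff,x0,loss="soft_l1",f_scale=.002,x_scale=[.01,.01,.1]),ff
E
python3 - <<'E'
from fit import *
o,n,d=stopfit()
W=[]
for nm in ["scene","side"]:
    f=dict(np.load(nm+"0.npz")); w=cloud(f).reshape(-1,3); px=f["pixels"].reshape(-1,3).astype(int)
    r=(.75-w[:,0])*1000;c=(.35-w[:,1])*1000
    m=(w[:,2]>.008)&(w[:,2]<.14)&(r>205)&(r<315)&(c>215)&(c<385); w=w[m]
    s,ff=timerfit(w,[.488,.05,-np.pi/2+.2]); print(nm,s.x,np.degrees(s.x[2]),np.median(abs(ff(s.x))),len(w)); W.append(w)
w=np.vstack(W); s,ff=timerfit(w,[.488,.05,-np.pi/2+.2]); x=s.x; print(x,np.degrees(x[2]))
u=np.array([np.cos(x[2]),np.sin(x[2])]); l=np.array([-u[1],u[0]])
a=(w[:,:2]-x[:2])@u;b=(w[:,:2]-x[:2])@l
print("extents",np.percentile(a,[1,99]),np.percentile(b,[1,99]))
rel=x[:2]+.07*u-o; print("back rel stop: normal",rel@n,"lateral",rel@d)
E
```

```text
cleat n [ 0.30573064 -0.95211805] yaw -72.1978738786597 t [-0.08767592  0.06894007] std 0.0014691153561731379 516
origin [ 0.57599918 -0.10241357]
ledge a [-0.05846375 -0.05692207 -0.04831406  0.0015832 ] b [-0.14691995  0.14855446] z [0.1802716  0.19100871 0.21808772 0.21874661]
scene [ 0.48954732  0.05000775 -1.36853662] -78.41137220701471 0.0004737481367325716 1173
side [ 0.48797914  0.04987051 -1.37089496] -78.54649539119853 0.0002534842464719349 1672
[ 0.48898293  0.04965407 -1.36886691] -78.43029668363086
extents [-0.07116264  0.06823329] [-0.02888789  0.03261203]
back rel stop: normal -0.10180359408673936 lateral -0.043957334051124876
```

Emit:
{"op": "step_arm", "data": {"plan": [[[0,0,-1],[0,0,-0.125],0],[[0,0,-1],[0,0,-0.125],0],[[0,0,-1],[0,0,-0.125],0],[[0,0,-1],[0,0,-0.125],0],[[0,0,-1],[0,0,-0.125],0]]}}

```text
time_s: 0.52
tool_pos: [0.2437, -0.5752, 0.2646]
orientation: [-0.0, 0.87, 0.493, 0.0]
ft_force: [0.4, -0.6, 0.0]
opening: 0.092
grasp_force: 0.0
```

Emit:
{"op": "step_arm", "data": {"plan": [[[0,0,-1],[0,0,-0.125],0],[[0,0,-1],[0,0,-0.125],0],[[0,0,-1],[0,0,-0.125],0],[[0,0,-1],[0,0,-0.125],0],[[0,0,-1],[0,0,-0.125],0]]}}

```text
time_s: 0.93
tool_pos: [0.2437, -0.5752, 0.3146]
orientation: [-0.0, 0.676, 0.737, 0.0]
ft_force: [-0.4, 0.0, -0.3]
opening: 0.0916
grasp_force: 0.0
```

Emit:
{"op": "step_arm", "data": {"plan": [[[0,0,0],[0,0,-0.122],0],[[0,0,0],[0,0,0],0],[[0,0,0],[0,0,0],0]]}}

```text
time_s: 1.18
tool_pos: [0.2438, -0.5752, 0.3141]
orientation: [-0.0, 0.634, 0.774, 0.0]
ft_force: [-0.3, 0.3, -0.1]
opening: 0.0918
grasp_force: 0.0
```

```bash
cat >> h.py <<'E'
def delta(s,pos,M=None,tgtR=None):
    """shift in cm in current tool axes to pos; rotvec in tool axes to tgtR"""
    Q=rot(s["orientation"]); out=np.round((Q.T@(np.asarray(pos)-s["tool_pos"]))*100,2)
    if tgtR is not None: return out,np.round(R.from_matrix(Q.T@tgtR).as_rotvec(),4)
    return out
E
python3 - <<'E'
from bench import *
from h import *
s=observe();print(s["time_s"],s["tool_pos"],s["q"]);print(rot(s["orientation"]).round(3))
print(delta(s,[.480,.094,.3]))
print(grab_frame("wrist")["tool_from_camera"].round(3))
E
```

```text
1.1833 [ 0.24375317 -0.57523736  0.31413945] [-1.17238631e+00  2.78180816e-01  1.51637005e+00 -8.83436129e-06
  1.34774328e+00 -1.37052978e+00]
[[-0.197  0.98  -0.   ]
 [ 0.98   0.197  0.001]
 [ 0.001 -0.    -1.   ]]
[60.96 36.34  1.45]
[[ 0.    -0.972 -0.235  0.065]
 [ 1.    -0.     0.     0.   ]
 [-0.    -0.235  0.972 -0.172]
 [ 0.     0.     0.     1.   ]]
```

Emit:
{"op": "step_arm", "data": {"plan": [[[3.4,2,0],[0,0,0],0],[[3.4,2,0],[0,0,0],0],[[3.4,2,0],[0,0,0],0],[[3.4,2,0],[0,0,0],0],[[3.4,2,0],[0,0,0],0]]}}

```text
time_s: 1.65
tool_pos: [0.3077, -0.3869, 0.314]
orientation: [-0.0, 0.634, 0.773, 0.0]
ft_force: [0.4, 0.0, -0.2]
opening: 0.0917
grasp_force: 0.0
```

Emit:
{"op": "step_arm", "data": {"plan": [[[3.4,2,0],[0,0,0],0],[[3.4,2,0],[0,0,0],0],[[3.4,2,0],[0,0,0],0],[[3.4,2,0],[0,0,0],0],[[3.4,2,0],[0,0,0],0]]}}

```text
time_s: 2.07
tool_pos: [0.3714, -0.2004, 0.3143]
orientation: [-0.0, 0.634, 0.773, 0.0]
ft_force: [0.2, -0.6, -0.2]
opening: 0.0918
grasp_force: 0.0
```

Emit:
{"op": "step_arm", "data": {"plan": [[[3.4,2,0],[0,0,0],0],[[3.4,2,0],[0,0,0],0],[[3.4,2,0],[0,0,0],0],[[3.4,2,0],[0,0,0],0],[[3.4,2,0],[0,0,0],0]]}}

```text
time_s: 2.48
tool_pos: [0.4353, -0.0136, 0.3144]
orientation: [-0.0, 0.634, 0.774, -0.0]
ft_force: [1.2, -0.7, -0.4]
opening: 0.0918
grasp_force: 0.0
```

Emit:
{"op": "step_arm", "data": {"plan": [[[3.4,2,0],[0,0,0],0],[[3.4,2,0],[0,0,0],0],[[3.1,2,0],[0,0,0],0],[[0,0,0],[0,0,0],0],[[0,0,0],[0,0,0],0]]}}

```text
time_s: 2.9
tool_pos: [0.4742, 0.0948, 0.3138]
orientation: [-0.0, 0.632, 0.775, -0.001]
ft_force: [0.0, -1.2, -0.1]
opening: 0.0919
grasp_force: 0.0
```

Run:
```python
from bench import *
from fit import *
s=observe();print(s["time_s"],s["tool_pos"],s["q"].round(3))
f=grab_frame("wrist"); np.savez("w1.npz",**f,tp=s["tool_pos"],qo=s["orientation"])
T=np.eye(4);T[:3,:3]=rot(s["orientation"]);T[:3,3]=s["tool_pos"]
w=cloud(f,T@f["tool_from_camera"]).reshape(-1,3)
cv2.imwrite("pics/w1.png",cv2.resize(f["pixels"][:,:,::-1],(800,600)))
r=(.75-w[:,0])*1000;c=(.35-w[:,1])*1000
print(np.nanmedian(w[abs(w[:,2])<.006,2]))
m=(w[:,2]>.008)&(w[:,2]<.13)&(r>205)&(r<315)&(c>205)&(c<385); w=w[m]
s2,ff=timerfit(w,[.488,.05,-1.37]);x=s2.x;print(x,np.degrees(x[2]),len(w),np.median(abs(ff(x))))
```

```text
2.9 [0.47420728 0.09483414 0.31382012] [ 0.194  0.041  1.8   -0.     1.302 -0.008]
0.0015803180553355112
[ 0.48879666  0.05065011 -1.36546866] -78.2355911606777 3569 0.0
```

View pics/w1.png

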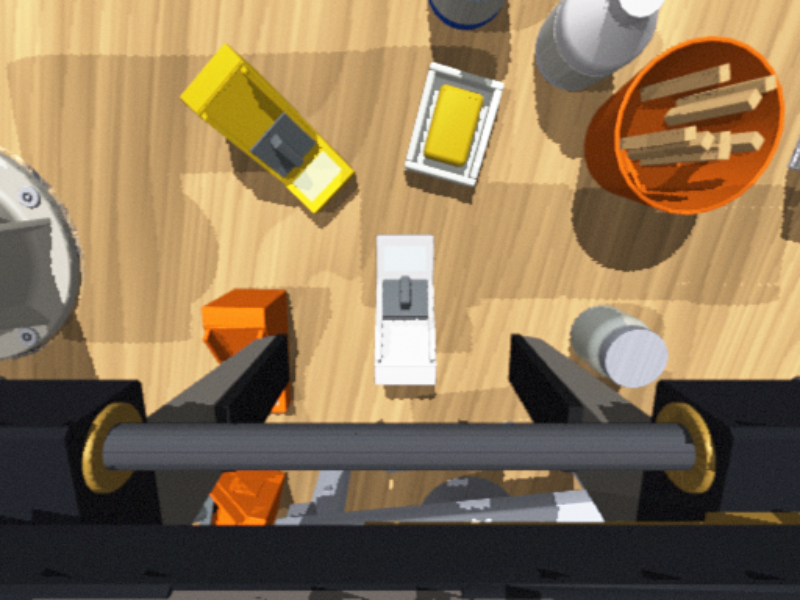

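The wrist view shows the timer at (405,310), plinth upward in the picture and aligned with the tool, with nothing in the way of the fingers. I'll compute the descent.

```bash
cat >> h.py <<'E'
def frame(yaw,tilt=0):
    """tool x=-timer x, y=timer y, z down, tilted 'tilt' toward stop"""
    c,s=np.cos(yaw),np.sin(yaw); u=np.array([c,s,0]);l=np.array([-s,c,0]);z=np.array([0,0,-1.])
    zz=np.cos(tilt)*z+np.sin(tilt)*u
    return np.c_[np.cross(l,zz),l,zz]
E
python3 - <<'E'
from bench import *
from h import *
s=observe();y=np.radians(-78.35);u=np.array([np.cos(y),np.sin(y)]);p=np.array([.4888,.0502])-.045*u
print(p,s["tool_pos"],delta(s,[*p,.008],None,frame(y)))
E
```

```text
[0.47971303 0.09427297] [0.47385514 0.09359778 0.3139147 ] (array([-0.04,  0.64, 30.59]), array([-0.0017,  0.0004, -0.0019]))
```

Emit:
{"op": "step_arm", "data": {"plan": [[[0,0.6,3.5],[0,0,-0.002],0],[[0,0,3.5],[0,0,0],0],[[0,0,3.5],[0,0,0],0],[[0,0,3.5],[0,0,0],0],[[0,0,3.5],[0,0,0],0]]}}

```text
time_s: 3.37
tool_pos: [0.4796, 0.0928, 0.1384]
orientation: [0.0, 0.633, 0.774, 0.0]
ft_force: [-0.3, -0.2, 0.1]
opening: 0.092
grasp_force: 0.0
```

Emit:
{"op": "step_arm", "data": {"plan": [[[0,0,3.5],[0,0,0],0],[[0,0,2],[0,0,0],0],[[0,0,1],[0,0,0],0],[[0,0,0],[0,0,0],0],[[0,0,0],[0,0,0],0]]}}

```text
time_s: 3.78
tool_pos: [0.4804, 0.0938, 0.0751]
orientation: [0.0, 0.632, 0.775, -0.0]
ft_force: [0.8, 0.0, 0.3]
opening: 0.092
grasp_force: 0.0
```

Run:
```python
from bench import *
from h import *
s=observe();y=np.radians(-78.35);u=np.array([np.cos(y),np.sin(y)]);p=np.array([.4888,.0502])-.045*u
print(s["tool_pos"],delta(s,[*p,.008],None,frame(y)))
```

```text
[0.48037142 0.09377679 0.07510594] (array([ 0.06, -0.05,  6.71]), array([-0.0001,  0.0001, -0.0011]))
```

Descend the rest of the way, then close.

Emit:
{"op": "step_arm", "data": {"plan": [[[0,0,2.5],[0,0,0],0],[[0,0,2.2],[0,0,0],0],[[0,0,1.5],[0,0,0],0],[[0,0,0.5],[0,0,0],0],[[0,0,0],[0,0,0],0]]}}

```text
time_s: 4.2
tool_pos: [0.4806, 0.0944, 0.0081]
orientation: [0.0, 0.632, 0.775, 0.0]
ft_force: [-0.2, -0.0, -0.4]
opening: 0.0918
grasp_force: 0.0
```

Emit:
{"op": "step_arm", "data": {"plan": [[[0,0,0],[0,0,0],60],[[0,0,0],[0,0,0],80],[[0,0,0],[0,0,0],110],[[0,0,0],[0,0,0],140],[[0,0,0],[0,0,0],140]]}}

```text
time_s: 4.62
tool_pos: [0.4806, 0.0947, 0.0082]
orientation: [0.0, 0.631, 0.775, 0.0]
ft_force: [0.5, 0.3, -0.4]
opening: 0.0608
grasp_force: 0.1
```

Run:
```python
from bench import *
from h import *
s=observe();print(s["tool_pos"],s["opening"],s["grasp_force"],s["ft_force"],s["q"].round(2));print(rot(s["orientation"]).round(3))
```

```text
[0.48064061 0.0946596  0.00819238] 0.060817822001169815 0.05211720010265708 [ 0.47576477  0.26094833 -0.38618906] [ 0.19  0.46  2.07  0.    0.62 -0.01]
[[-0.203  0.979  0.001]
 [ 0.979  0.203  0.   ]
 [ 0.     0.001 -1.   ]]
```

Emit:
{"op": "step_arm", "data": {"plan": [[[0,0,0],[0,0,0],160],[[0,0,0],[0,0,0],160],[[0,0,0],[0,0,0],160]]}}

```text
time_s: 4.87
tool_pos: [0.4806, 0.0947, 0.0081]
orientation: [0.0, 0.631, 0.775, 0.0]
ft_force: [-0.7, -0.5, 7.4]
opening: 0.0598
grasp_force: 30.0
```

Run:
```python
from bench import *
from fit import *
o,n,d=stopfit()
for nm in ["scene","side"]:
    f=dict(np.load(nm+"0.npz")); w=cloud(f).reshape(-1,3); w=w[np.isfinite(w[:,2])]
    a=(w[:,:2]-o)@n;b=(w[:,:2]-o)@d
    q=(w[:,2]>.212)&(w[:,2]<.225)&(a>-.08)&(a<0)&(abs(b)<.145); t=w[q]; a,b=a[q],b[q]
    # bin front and rear edges
    B=np.arange(-.14,.14,.01); fr=[a[(b>=i)&(b<i+.01)].min() for i in B]; re=[a[(b>=i)&(b<i+.01)].max() for i in B]
    print(nm,"front",np.polyfit(B,fr,1),np.median(fr),"rear",np.polyfit(B,re,1),np.median(re))
    B=(w[:,:2]-o)@d; A=(w[:,:2]-o)@n
    q=(w[:,2]>.205)&(A>-.058)&(A<-.012)&(abs(B)<.2); print("b",np.percentile(B[q],[0.2,99.8]))
    q=(w[:,2]>.043)&(w[:,2]<.056)&(A>-.005)&(A<.03)&(abs(B)<.09); print("top b",np.percentile(B[q],[.5,99.5]),"a",np.percentile(A[q],[2,50,98]))
s=observe();print(s["opening"],s["grasp_force"],s["tool_pos"])
```

```text
cleat n [ 0.30573064 -0.95211805] yaw -72.1978738786597 t [-0.08767592  0.06894007] std 0.0014691153561731379 516
origin [ 0.57599918 -0.10241357]
ledge a [-0.05846375 -0.05692207 -0.04831406  0.0015832 ] b [-0.14691995  0.14855446] z [0.1802716  0.19100871 0.21808772 0.21874661]
scene front [-0.00283302 -0.0552399 ] -0.055201450996260934 rear [ 0.00155572 -0.01053805] -0.01187210729126186
b [-0.14800447  0.15272033]
top b [-0.07901638 -0.03040801] a [9.32155209e-05 1.00705469e-02 2.07044530e-02]
side front [-0.00184534 -0.05744599] -0.05739761721542989 rear [ 0.0091622  -0.01040349] -0.011852608693187817
b [-0.14939305  0.14911586]
top b [-0.07844582  0.07890733] a [-0.0031886   0.00362197  0.02095571]
0.059840110414582676 30.00074476003647 [0.48057121 0.09465424 0.00814779]
```

Emit:
{"op": "step_arm", "data": {"plan": [[[0,0,-0.08],[0,0,0],160],[[0,0,0],[0,0,-0.054],160],[[0,0,0],[0,0,-0.053],160],[[-1,0.5,0],[0,0,0],160],[[-1,0.5,0],[0,0,0],160]]}}

```text
time_s: 5.28
tool_pos: [0.4953, 0.0787, 0.0083]
orientation: [-0.001, 0.589, 0.808, -0.0]
ft_force: [-1.4, 0.7, -1.8]
opening: 0.0598
grasp_force: 30.0
```

Emit:
{"op": "step_arm", "data": {"plan": [[[-1.2,0.5,0],[0,0,0],160],[[-1.2,0.5,0],[0,0,0],160],[[-1.2,0.5,0],[0,0,0],160],[[-1.2,0.5,0],[0,0,0],160],[[-1.2,0,0],[0,0,0],160]]}}

```text
time_s: 5.7
tool_pos: [0.535, 0.0264, 0.0084]
orientation: [0.0, 0.589, 0.808, 0.0]
ft_force: [0.4, 2.0, -3.3]
opening: 0.0596
grasp_force: 30.0
```

Emit:
{"op": "step_arm", "data": {"plan": [[[-0.2,0,0],[0,0,0],160],[[0,0,0],[0,0,0],160],[[0,0,0],[0,0,0],160]]}}

```text
time_s: 5.95
tool_pos: [0.5337, 0.0253, 0.0083]
orientation: [-0.0, 0.589, 0.808, -0.0]
ft_force: [-0.3, -0.7, -2.3]
opening: 0.0599
grasp_force: 30.0
```

```bash
cat > look.py <<'E'
from bench import *
from fit import *
import sys
o=np.array([.5760,-.1024]);yn=np.radians(-72.2);n=np.array([np.cos(yn),np.sin(yn)]);d=np.array([-n[1],n[0]])
def look(tag,save=None,views=("side","scene")):
    s=observe(); tp=s["tool_pos"]; rel=tp[:2]-o
    print("t",s["time_s"],"tcp n,d,z",(rel@n).round(4),(rel@d).round(4),tp[2].round(4),"F",s["ft_force"].round(1),"open",s["opening"].round(4),s["grasp_force"].round(1))
    for nm in views:
        f=grab_frame(nm); np.savez(f"{nm}_{tag}.npz",**f); w=cloud(f).reshape(-1,3); px=f["pixels"].reshape(-1,3).astype(int)
        a=(w[:,:2]-o)@n;b=(w[:,:2]-o)@d
        white=(px.min(1)>110)
        m=(w[:,2]>.008)&(w[:,2]<.125)&(abs(b)<.045)&(a>-.24)&(a<-.002)&white; q=w[m]
        if len(q)<150: print(nm,"few",len(q)); continue
        x0=o-.08*n; r,ff=timerfit(q,[*x0,yn]); x=r.x; u=np.array([np.cos(x[2]),np.sin(x[2])])
        back=x[:2]+.07*u-o
        print(nm,"timer back n,d",(back@n).round(4),(back@d).round(4),"yaw err deg",np.degrees(x[2]-yn).round(2),len(q),np.mean(abs(ff(x))).round(5))
        if save: 
            k=[int(v) for v in save.split(",")]
            if nm==views[0]: cv2.imwrite(f"pics/{tag}.png",cv2.resize(f["pixels"][k[1]:k[3],k[0]:k[2],::-1],None,fx=4,fy=4,interpolation=cv2.INTER_CUBIC))
if __name__=="__main__": look(*sys.argv[1:])
E
python3 look.py a
```

```text
Traceback (most recent call last):
  File "look.py", line 20, in <module>
    if __name__=="__main__": look(*sys.argv[1:])
                             ~~~~^^^^^^^^^^^^^^^
  File "look.py", line 7, in look
    print("t",s["time_s"],"tcp n,d,z",(rel@n).round(4),(rel@d).round(4),tp[2].round(4),"F",s["ft_force"].round(1),"open",s["opening"].round(4),s["grasp_force"].round(1))
                                                                                                                         ^^^^^^^^^^^^^^^^^^
AttributeError: 'float' object has no attribute 'round'
```

```bash
sed -i 's/s\["opening"\].round(4),s\["grasp_force"\].round(1)/round(float(s["opening"]),4),round(float(s["grasp_force"]),1)/' look.py; python3 look.py a; python3 -c "
from bench import *
from h import *
print(rot(observe()['orientation'])[:,:2].round(4))"
```

```text
t 5.95 tcp n,d,z -0.1345 -0.0013 0.0083 F [-0.3 -0.7 -2.3] open 0.0599 30.0
side timer back n,d -0.0188 -0.0023 yaw err deg 0.57 552 0.00211
scene few 41
[[-3.061e-01  9.520e-01]
 [ 9.520e-01  3.061e-01]
 [ 0.000e+00 -4.000e-04]]
```

Emit:
{"op": "step_arm", "data": {"plan": [[[-0.6,0.15,0],[0,0,0],160],[[-0.6,0,0],[0,0,0],160],[[-0.3,0,0],[0,0,0],160],[[0,0,0],[0,0,0],160]]}}

```text
time_s: 6.38
tool_pos: [0.5402, 0.0113, 0.0084]
orientation: [0.0, 0.589, 0.808, 0.0]
ft_force: [1.5, -0.7, -4.0]
opening: 0.0596
grasp_force: 30.0
```

Emit:
{"op": "step_arm", "data": {"plan": [[[-0.1,0,0],[0,0,0],160],[[-0.1,0,0],[0,0,0],160],[[0,0,0],[0,0,0],160]]}}

```text
time_s: 6.63
tool_pos: [0.5404, 0.0099, 0.0084]
orientation: [-0.0, 0.589, 0.808, -0.0]
ft_force: [0.4, -0.2, -2.7]
opening: 0.0596
grasp_force: 30.0
```

Emit:
{"op": "step_arm", "data": {"plan": [[[-0.1,0,0],[0,0,0],160],[[0,0,0],[0,0,0],160],[[0,0,0],[0,0,0],160]]}}

```text
time_s: 6.88
tool_pos: [0.5407, 0.009, 0.0084]
orientation: [-0.0, 0.589, 0.808, -0.0]
ft_force: [-0.8, 0.5, -2.8]
opening: 0.0599
grasp_force: 30.0
```

Emit:
{"op": "step_arm", "data": {"plan": [[[-0.1,0,0],[0,0,0],160],[[0,0,0],[0,0,0],160]]}}

```text
time_s: 7.05
tool_pos: [0.541, 0.0082, 0.0083]
orientation: [-0.0, 0.589, 0.808, -0.0]
ft_force: [-1.0, 2.0, -3.5]
opening: 0.0597
grasp_force: 30.0
```

Emit:
{"op": "step_arm", "data": {"plan": [[[-0.1,0,0],[0,0,0],160],[[0,0,0],[0,0,0],160]]}}

```text
time_s: 7.22
tool_pos: [0.5408, 0.008, 0.0083]
orientation: [-0.001, 0.589, 0.808, 0.0]
ft_force: [-1.3, 8.0, -2.1]
opening: 0.0596
grasp_force: 30.0
```

Emit:
{"op": "step_arm", "data": {"plan": [[[-0.05,0,0],[0,0,0],160],[[0,0,0],[0,0,0],160]]}}

```text
time_s: 7.38
tool_pos: [0.5408, 0.008, 0.0083]
orientation: [-0.001, 0.589, 0.808, 0.0]
ft_force: [-2.7, 11.7, -0.7]
opening: 0.0599
grasp_force: 30.0
```

Emit:
{"op": "step_arm", "data": {"plan": [[[0,0,0],[0,0,0],100],[[0,0,0],[0,0,0],50],[[0,0,0],[0,0,0],20],[[0,0,0],[0,0,0],20],[[0,0,-1.5],[0,0,0],20]]}}

```text
time_s: 7.8
tool_pos: [0.5403, 0.0063, 0.0218]
orientation: [-0.001, 0.589, 0.808, -0.001]
ft_force: [-0.5, 0.1, -0.1]
opening: 0.084
grasp_force: 0.0
```

Emit:
{"op": "step_arm", "data": {"plan": [[[1,0,-2.5],[0,0,0],20],[[1.5,0,-2.5],[0,0,0],60],[[1.5,0,-2.5],[0,0,0],100],[[1.5,0,-2.5],[0,0,0],120],[[1.5,0,-2],[0,0,0],150]]}}

```text
time_s: 8.22
tool_pos: [0.5207, 0.0736, 0.1455]
orientation: [0.001, 0.589, 0.808, 0.001]
ft_force: [0.6, -0.2, 0.4]
opening: 0.0603
grasp_force: 0.0
```

Emit:
{"op": "step_arm", "data": {"plan": [[[0,0,0],[0,-0.116,0],170],[[0,0,0],[0,-0.116,0],170],[[0,0,0],[0,-0.116,0],170],[[0,0,0],[0,-0.116,0],170],[[0,0,0],[0,-0.116,0],170]]}}

```text
time_s: 8.63
tool_pos: [0.5217, 0.0739, 0.1451]
orientation: [0.235, 0.564, 0.773, -0.168]
ft_force: [-0.3, -0.2, -1.3]
opening: 0.0305
grasp_force: 0.0
```

Emit:
{"op": "step_arm", "data": {"plan": [[[0,0,0],[0,-0.118,0],170],[[0,0,0],[0,0,0],170],[[0,0,0],[0,0,0],170]]}}

```text
time_s: 8.88
tool_pos: [0.5197, 0.0744, 0.1423]
orientation: [0.275, 0.552, 0.761, -0.202]
ft_force: [-0.4, -0.6, 0.8]
opening: 0.0305
grasp_force: 0.0
```

```bash
python3 look.py b 200,120,360,280
python3 - <<'E'
from bench import *
from h import *
s=observe();print(s["q"].round(2),s["tool_pos"]);print(rot(s["orientation"]).round(3)); print(frame(np.radians(-72.2),np.radians(40)).round(3))
E
```

```text
t 8.8833 tcp n,d,z -0.1856 0.0005 0.1423 F [-0.4 -0.6  0.8] open 0.0305 0.0
side timer back n,d -0.0019 -0.001 yaw err deg 1.54 417 0.00102
scene timer back n,d -0.002 -0.0044 yaw err deg -2.01 267 0.00079
[ 0.57  0.42  1.94 -0.76  1.13  0.72] [0.52037021 0.07317148 0.14351227]
[[-0.235  0.952  0.196]
 [ 0.731  0.306 -0.61 ]
 [-0.641 -0.    -0.768]]
[[-0.234  0.952  0.196]
 [ 0.729  0.306 -0.612]
 [-0.643  0.    -0.766]]
```

View pics/b.png

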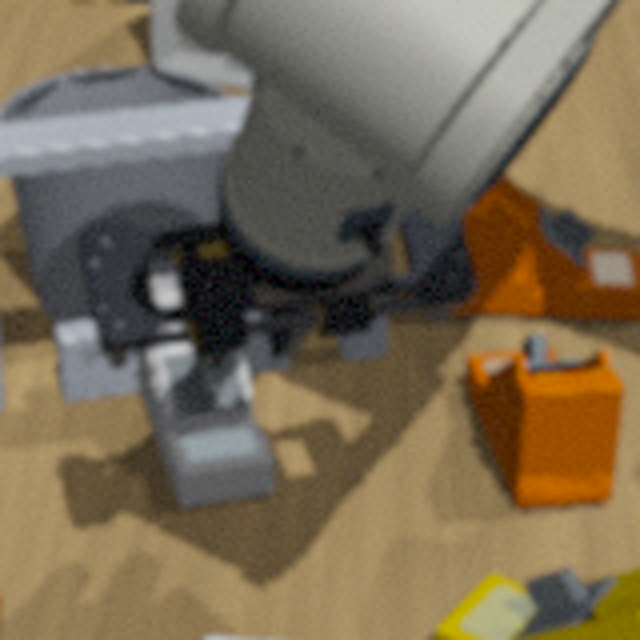

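The side view shows the tool tilted over the timer, which stands at the cleat; the gripper hides details. I'll measure with the wrist camera.

```bash
cat > wl.py <<'E'
from look import *
def wl(tag,pic=True):
    s=observe(); f=grab_frame("wrist")
    T=np.eye(4);T[:3,:3]=rot(s["orientation"]);T[:3,3]=s["tool_pos"]
    W=cloud(f,T@f["tool_from_camera"]); w=W.reshape(-1,3); px=f["pixels"].reshape(-1,3).astype(int)
    a=(w[:,:2]-o)@n;b=(w[:,:2]-o)@d
    m=(w[:,2]>.008)&(w[:,2]<.125)&(abs(b)<.05)&(a>-.19)&(a<-.002)&(px.min(1)>100)&(px.max(1)-px.min(1)<40); q=w[m]
    r,ff=timerfit(q,[*(o-.07*n),yn]); x=r.x; u=np.array([np.cos(x[2]),np.sin(x[2])]); back=x[:2]+.07*u-o
    print("wrist timer back n,d",(back@n).round(4),(back@d).round(4),"yaw err",np.degrees(x[2]-yn).round(2),len(q),np.mean(abs(ff(x))).round(5))
    # slope frame about ideal home timer
    X=a+.07; S=(X+.02)*np.cos(np.radians(40))+(w[:,2]-.03)*np.sin(np.radians(40)); h=-(X+.02)*np.sin(np.radians(40))+(w[:,2]-.03)*np.cos(np.radians(40))
    g=(h>.022)&(h<.036)&(S>-.01)&(S<.1)&(abs(b)<.02)
    if g.sum()>10: print("fin S",np.percentile(S[g],[2,98]),"b",np.percentile(b[g],[2,50,98]),"h",np.percentile(h[g],98),g.sum())
    k=(h>.010)&(h<.017)&(S>-.01)&(S<.1)&(abs(b)<.02); 
    if k.sum()>10: print("plate S",np.percentile(S[k],[2,98]),k.sum())
    if pic: cv2.imwrite(f"pics/{tag}.png",cv2.resize(f["pixels"][:,:,::-1],(800,600)))
if __name__=="__main__": wl(sys.argv[1])
E
python3 wl.py c
python3 - <<'E'
from look import *
# TCP target for slope position S, height h, in current tool axes
s=observe();t=np.radians(40);up=np.array([0,0,1.]);N=np.r_[n,0]
for S,h in [(.022,.06),(.022,.016)]:
    p=np.r_[o,0]-.07*N+(-.02+S*np.cos(t)-h*np.sin(t))*N+(.03+S*np.sin(t)+h*np.cos(t))*up
    print(S,h,delta(s,p,None,frame(yn,t)))
E
```

```text
wrist timer back n,d -0.0004 -0.0004 yaw err -0.08 5471 0.00099
fin S [0.00859924 0.03715324] b [-4.40488827e-03 -8.47726569e-05  4.22403175e-03] h 0.034667934843367096 256
plate S [0.00254043 0.04345892] 1008
0.022 0.06 (array([-2.08, -0.07,  8.75]), array([ 0.0001, -0.0027, -0.0012]))
0.022 0.016 (array([-2.09, -0.07, 13.15]), array([ 0.0001, -0.0027, -0.0012]))
```

View pics/c.png

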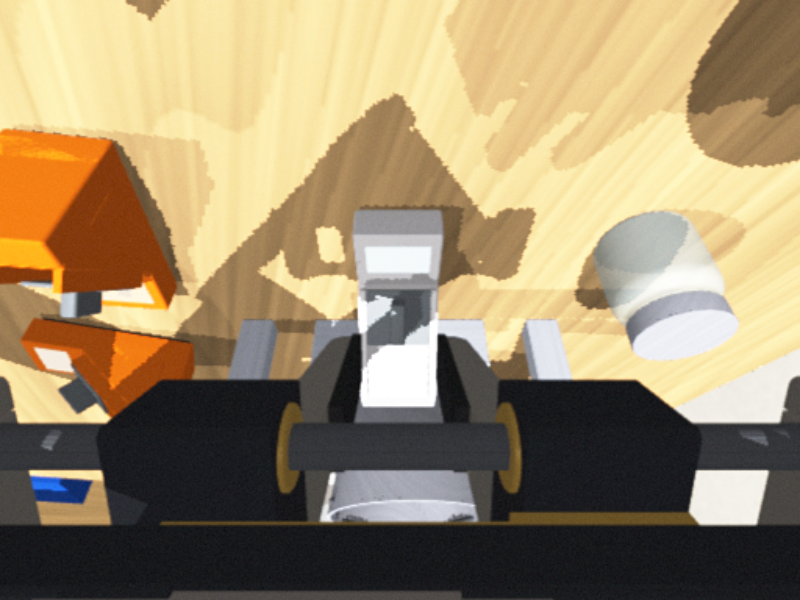

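The wrist view shows the timer square at the cleat (fit: yaw -0.1°, lateral -0.4 mm), with the fin at (400,315) centred between the fingers. I'll approach the fin.

Emit:
{"op": "step_arm", "data": {"plan": [[[-1,0,2],[0,-0.002,-0.001],170],[[-1.1,-0.05,2.5],[0,0,0],170],[[0,0,2.5],[0,0,0],170],[[0,0,1.75],[0,0,0],170],[[0,0,0],[0,0,0],170]]}}

```text
time_s: 9.45
tool_pos: [0.541, 0.0008, 0.0889]
orientation: [0.276, 0.555, 0.758, -0.203]
ft_force: [-1.1, -0.1, 0.3]
opening: 0.0305
grasp_force: 0.0
```

```bash
cat > tgt.py <<'E'
from look import *
import sys
s=observe();t=np.radians(40);up=np.array([0,0,1.]);N=np.r_[n,0]
r=s["tool_pos"][:2]-o;X=r@n+.07+.02;Z=s["tool_pos"][2]-.03
print("now S,h,b mm",np.round(1000*np.array([X*np.cos(t)+Z*np.sin(t),-X*np.sin(t)+Z*np.cos(t),r@d]),1),"F tool",(rot(s["orientation"]).T@s["ft_force"]).round(1),"open",round(float(s["opening"]),4),"q",s["q"].round(2))
S,h=[float(v)/1000 for v in sys.argv[1:3]]
p=np.r_[o,0]-.07*N+(-.02+S*np.cos(t)-h*np.sin(t))*N+(.03+S*np.sin(t)+h*np.cos(t))*up
print(delta(s,p,None,frame(yn,t)))
E
python3 tgt.py 22 18
```

```text
now S,h,b mm [23.3 57.3 -1.8] F tool [-0.  -1.1 -0.4] open 0.0305 q [ 0.44  0.5   2.   -0.88  0.98  0.76]
(array([0.13, 0.19, 3.93]), array([-0.0041,  0.0007, -0.001 ]))
```

Emit:
{"op": "step_arm", "data": {"plan": [[[0.13,0.18,1.2],[-0.004,0,-0.001],170],[[0,0,1.2],[0,0,0],170],[[0,0,1],[0,0,0],170],[[0,0,0.5],[0,0,0],170],[[0,0,0],[0,0,0],170]]}}

```text
time_s: 9.87
tool_pos: [0.5507, -0.0189, 0.0585]
orientation: [0.278, 0.552, 0.76, -0.201]
ft_force: [0.5, -1.0, 0.4]
opening: 0.0309
grasp_force: 0.0
```

```bash
python3 tgt.py 22 18
```

```text
now S,h,b mm [20.4 20.1  1.5] F tool [-1.1  0.2  0.4] open 0.0309 q [ 0.39  0.55  2.01 -0.95  0.91  0.81]
(array([-0.16, -0.15,  0.21]), array([0.0029, 0.0019, 0.0027]))
```

Emit:
{"op": "step_arm", "data": {"plan": [[[-0.1,-0.1,0.2],[0.002,0.002,0.002],170],[[0,0,0],[0,0,0],170],[[0,0,0],[0,0,0],170]]}}

```text
time_s: 10.12
tool_pos: [0.5509, -0.0202, 0.0587]
orientation: [0.277, 0.553, 0.76, -0.2]
ft_force: [0.3, -0.6, -0.1]
opening: 0.0307
grasp_force: 0.0
```

```bash
python3 tgt.py 22 18
```

```text
now S,h,b mm [21.5 19.3  1.2] F tool [-0.4  0.1  0.5] open 0.0307 q [ 0.39  0.55  2.01 -0.95  0.91  0.81]
(array([-0.05, -0.12,  0.13]), array([ 0.0027, -0.0002,  0.0002]))
```

Emit:
{"op": "step_arm", "data": {"plan": [[[0,-0.12,0.1],[0.002,0,0],190],[[0,0,0],[0,0,0],210],[[0,0,0],[0,0,0],222],[[0,0,0],[0,0,0],232],[[0,0,0],[0,0,0],240]]}}

```text
time_s: 10.53
tool_pos: [0.5499, -0.0213, 0.0577]
orientation: [0.276, 0.554, 0.759, -0.201]
ft_force: [0.1, 1.0, 1.3]
opening: 0.0101
grasp_force: 30.0
```

Emit:
{"op": "step_arm", "data": {"plan": [[[0,0,0],[0,0,0],240],[[0,0,0],[0,0,0],240]]}}

```text
time_s: 10.7
tool_pos: [0.5499, -0.0213, 0.0577]
orientation: [0.276, 0.554, 0.759, -0.201]
ft_force: [-0.9, 2.3, 2.3]
opening: 0.0093
grasp_force: 30.0
```

```bash
python3 tgt.py 66 18
```

```text
now S,h,b mm [21.5 18.2 -0. ] F tool [ 0.4 -0.1 -3.4] open 0.0093 q [ 0.39  0.55  2.01 -0.95  0.91  0.81]
(array([-4.45,  0.  ,  0.02]), array([ 0.0006, -0.0002,  0.0002]))
```

Emit:
{"op": "step_arm", "data": {"plan": [[[-0.6,0,-0.02],[0,0,0],240],[[-0.8,0,0],[0,0,0],240],[[-0.8,0,0],[0,0,0],240],[[-0.8,0,0],[0,0,0],240],[[-0.6,0,0],[0,0,0],240]]}}

```text
time_s: 11.12
tool_pos: [0.5585, -0.0485, 0.0817]
orientation: [0.276, 0.554, 0.759, -0.201]
ft_force: [1.1, 0.8, -1.7]
opening: 0.0095
grasp_force: 30.0
```

Emit:
{"op": "step_arm", "data": {"plan": [[[-0.4,0,0],[0,0,0],240],[[-0.1,0,0],[0,0,0],240],[[0,0,0],[0,0,0],240]]}}

```text
time_s: 11.37
tool_pos: [0.5595, -0.0517, 0.0845]
orientation: [0.277, 0.554, 0.759, -0.201]
ft_force: [1.0, 0.3, -0.7]
opening: 0.0099
grasp_force: 30.0
```

```bash
python3 tgt.py 66 18
```

```text
now S,h,b mm [63.2 18.2 -0.2] F tool [0.4 1.1 0.5] open 0.0099 q [ 0.33  0.5   2.01 -0.95  0.91  0.73]
(array([-0.28,  0.02,  0.02]), array([ 0.0001,  0.0002, -0.0005]))
```

Emit:
{"op": "step_arm", "data": {"plan": [[[-0.15,0,0],[0,0,0],240],[[0,0,0],[0,0,0],240]]}}

```text
time_s: 11.53
tool_pos: [0.5598, -0.0524, 0.0851]
orientation: [0.276, 0.553, 0.759, -0.201]
ft_force: [1.3, -0.8, 0.6]
opening: 0.0095
grasp_force: 30.0
```

Emit:
{"op": "step_arm", "data": {"plan": [[[-0.1,0,0],[0,0,0],240],[[0,0,0],[0,0,0],240]]}}

```text
time_s: 11.7
tool_pos: [0.5599, -0.0529, 0.0856]
orientation: [0.276, 0.553, 0.759, -0.201]
ft_force: [0.2, -0.8, -1.2]
opening: 0.0094
grasp_force: 30.0
```

Emit:
{"op": "step_arm", "data": {"plan": [[[-0.1,0,0],[0,0,0],240],[[0,0,0],[0,0,0],240]]}}

```text
time_s: 11.87
tool_pos: [0.56, -0.0535, 0.0861]
orientation: [0.276, 0.554, 0.759, -0.201]
ft_force: [0.3, 1.7, -2.7]
opening: 0.0097
grasp_force: 30.0
```

```bash
python3 tgt.py 66 18
```

```text
now S,h,b mm [65.6 18.2 -0.3] F tool [2.9 0.8 1. ] open 0.0097 q [ 0.32  0.5   2.01 -0.95  0.91  0.72]
(array([-0.04,  0.03,  0.02]), array([ 0.0002, -0.0009,  0.0004]))
```

Emit:
{"op": "step_arm", "data": {"plan": [[[-0.07,0,0],[0,0,0],240],[[0,0,0],[0,0,0],240]]}}

```text
time_s: 12.03
tool_pos: [0.5601, -0.0538, 0.0864]
orientation: [0.276, 0.554, 0.76, -0.201]
ft_force: [-1.1, 5.0, -3.5]
opening: 0.0096
grasp_force: 30.0
```

Emit:
{"op": "step_arm", "data": {"plan": [[[0,0,0],[0,0,0],210],[[0,0,0],[0,0,0],190],[[0,0,0],[0,0,0],180],[[0,0,-1],[0,0,0],180],[[0,0,-1.5],[0,0,0],180]]}}

```text
time_s: 12.45
tool_pos: [0.5545, -0.0394, 0.106]
orientation: [0.276, 0.554, 0.759, -0.202]
ft_force: [0.3, 0.0, 0.2]
opening: 0.027
grasp_force: 0.0
```

Emit:
{"op": "step_arm", "data": {"plan": [[[1.5,0,-1.5],[0,0,0],180],[[1.5,0,-1],[0,0,0],220],[[1.3,0,0],[0,0,0],255],[[0,0,0],[0,0,0],255],[[0,0,0],[0,0,0],255]]}}

```text
time_s: 12.87
tool_pos: [0.5402, 0.0081, 0.0975]
orientation: [0.276, 0.553, 0.76, -0.202]
ft_force: [-0.6, 0.5, 0.4]
opening: 0.0023
grasp_force: 0.0
```

```bash
python3 tgt.py 22 20; python3 wl.py e
```

```text
now S,h,b mm [23.4 68.5 -0.3] F tool [ 0.2 -0.4 -0.7] open 0.0023 q [ 0.45  0.48  2.   -0.87  0.99  0.75]
(array([0.14, 0.03, 4.85]), array([0.0005, 0.0003, 0.002 ]))
wrist timer back n,d -0.0006 -0.0 yaw err 0.14 7473 0.0013
fin S [0.05216891 0.07400163] b [-1.63229818e-03 -4.99136587e-06  8.44235018e-04] h 0.034814764208125674 125
plate S [-0.00946958  0.05213408] 224
```

View pics/e.png

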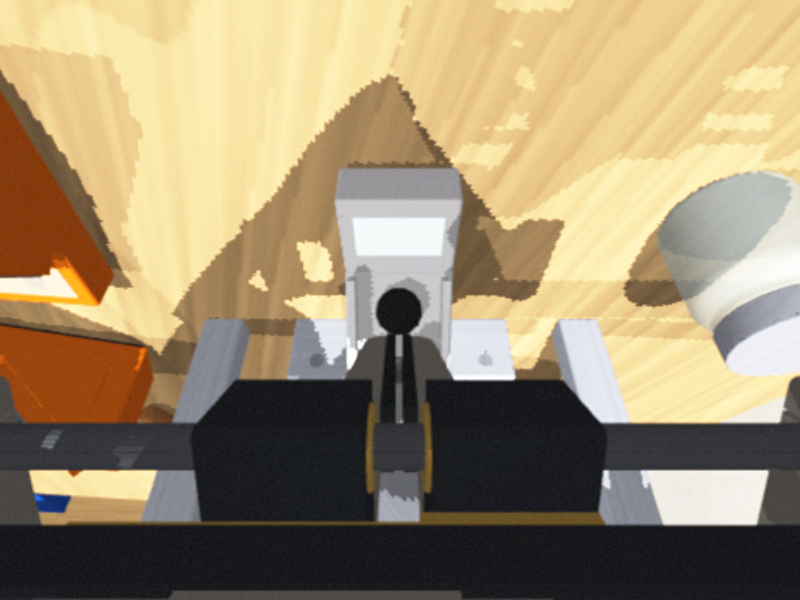

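The wrist view shows the button uncovered at (398,312), shutter up behind the fingers, timer still home. Approach the button and press with force feedback.

Emit:
{"op": "step_arm", "data": {"plan": [[[0.14,0.03,2],[0,0,0.002],255],[[0,0,2],[0,0,0],255],[[0,0,1.3],[0,0,0],255],[[0,0,0],[0,0,0],255],[[0,0,0],[0,0,0],255]]}}

```text
time_s: 13.33
tool_pos: [0.5503, -0.0247, 0.0557]
orientation: [0.276, 0.555, 0.758, -0.202]
ft_force: [-0.5, -0.6, 0.0]
opening: 0.0008
grasp_force: 0.0
```

```bash
python3 tgt.py 22 2
```

```text
now S,h,b mm [22.8 14.5 -0.7] F tool [-0.3 -0.6  0.3] open 0.0008 q [ 0.38  0.55  2.01 -0.95  0.91  0.81]
(array([0.08, 0.07, 1.25]), array([-0.0021,  0.0002, -0.002 ]))
```

Emit:
{"op": "step_arm", "data": {"plan": [[[0.08,0.06,0.4],[0,0,0],255],[[0,0,0.4],[0,0,0],255],[[0,0,0.35],[0,0,0],255],[[0,0,0],[0,0,0],255]]}}

```text
time_s: 13.67
tool_pos: [0.5542, -0.0297, 0.047]
orientation: [0.277, 0.554, 0.759, -0.201]
ft_force: [-0.9, 3.4, 5.4]
opening: 0.0004
grasp_force: 3.3
```

```bash
python3 tgt.py 22 2
```

```text
now S,h,b mm [21.7  4.   1.5] F tool [-0.7  0.2 -6.4] open 0.0004 q [ 0.37  0.57  2.01 -0.97  0.89  0.83]
(array([-0.03, -0.15,  0.2 ]), array([ 0.0017,  0.0001, -0.0019]))
```

Emit:
{"op": "step_arm", "data": {"plan": [[[0,0,0.15],[0,0,0],255],[[0,0,0.1],[0,0,0],255],[[0,0,0],[0,0,0],255]]}}

```text
time_s: 13.92
tool_pos: [0.5546, -0.0304, 0.0464]
orientation: [0.277, 0.554, 0.759, -0.2]
ft_force: [-8.8, 12.7, 19.7]
opening: -0.0001
grasp_force: 11.9
```

```bash
python3 tgt.py 22 2
```

```text
now S,h,b mm [22.   3.   1.6] F tool [ -1.3  -4.4 -24.6] open -0.0001 q [ 0.37  0.57  2.01 -0.97  0.89  0.83]
(array([-0.01, -0.16,  0.1 ]), array([ 0.0021,  0.0006, -0.003 ]))
```

Emit:
{"op": "step_arm", "data": {"plan": [[[0,0,-0.04],[0,0,0],255],[[0,0,0],[0,0,0],255],[[0,0,0],[0,0,0],255],[[0,0,0],[0,0,0],255],[[0,0,0],[0,0,0],255]]}}

```text
time_s: 14.33
tool_pos: [0.5546, -0.0303, 0.0464]
orientation: [0.277, 0.554, 0.759, -0.2]
ft_force: [-5.4, 10.2, 15.5]
opening: 0.0006
grasp_force: 9.2
```

Emit:
{"op": "step_arm", "data": {"plan": [[[0,0,0],[0,0,0],255],[[0,0,0],[0,0,0],255],[[0,0,0],[0,0,0],255],[[0,0,0],[0,0,0],255],[[0,0,0],[0,0,0],255]]}}

```text
time_s: 14.75
tool_pos: [0.5546, -0.0303, 0.0465]
orientation: [0.277, 0.554, 0.759, -0.2]
ft_force: [-5.1, 8.6, 14.5]
opening: 0.0006
grasp_force: 9.2
```

Emit:
{"op": "step_arm", "data": {"plan": [[[0,0,0],[0,0,0],255],[[0,0,0],[0,0,0],255],[[0,0,0],[0,0,0],255],[[0,0,0],[0,0,0],255],[[0,0,0],[0,0,0],255]]}}

```text
time_s: 15.17
tool_pos: [0.5546, -0.0303, 0.0464]
orientation: [0.277, 0.554, 0.759, -0.201]
ft_force: [-5.9, 8.7, 15.0]
opening: 0.0001
grasp_force: 9.2
```

Emit:
{"op": "step_arm", "data": {"plan": [[[0,0,0],[0,0,0],255],[[0,0,-1],[0,0,0],255],[[0,0,-2],[0,0,0],255],[[0,0,-2],[0,0,0],255],[[0,0,-0.5],[0,0,0],220]]}}

```text
time_s: 15.58
tool_pos: [0.5437, 0.0041, 0.089]
orientation: [0.277, 0.554, 0.759, -0.2]
ft_force: [1.3, -0.2, 0.7]
opening: 0.0051
grasp_force: 0.0
```

Emit:
{"op": "step_arm", "data": {"plan": [[[0,0,0],[0,0,0],180],[[0,0,0],[0,0,0],180],[[0,0,0],[0,0,0],180]]}}

```text
time_s: 15.83
tool_pos: [0.5427, 0.0019, 0.0865]
orientation: [0.276, 0.554, 0.759, -0.202]
ft_force: [-0.3, -0.7, 0.4]
opening: 0.0252
grasp_force: 0.0
```

```bash
python3 tgt.py 66 60; python3 wl.py f
```

```text
now S,h,b mm [21.4 55.8  0.2] F tool [-0.7 -0.5  0.1] open 0.0252 q [ 0.44  0.5   2.   -0.88  0.97  0.77]
(array([-4.46, -0.02, -0.42]), array([-0.0006, -0.    , -0.0013]))
wrist timer back n,d -0.0004 -0.0001 yaw err 0.15 8655 0.00155
fin S [0.05237246 0.06565985] b [-0.00503661 -0.00040651  0.00420227] h 0.03454953947285166 285
plate S [-0.00864779  0.0755204 ] 1231
```

Emit:
{"op": "step_arm", "data": {"plan": [[[-1.5,0,-0.2],[0,0,0],175],[[-1.5,0,0],[0,0,0],170],[[-1.4,0,0],[0,0,0],170],[[0,0,0],[0,0,0],170],[[0,0,0],[0,0,0],170]]}}

```text
time_s: 16.3
tool_pos: [0.5527, -0.0291, 0.1166]
orientation: [0.276, 0.555, 0.758, -0.201]
ft_force: [-0.2, -0.1, 0.1]
opening: 0.0304
grasp_force: 0.0
```

```bash
python3 tgt.py 65.5 18.5
```

```text
now S,h,b mm [65.7 57.9  0.2] F tool [-0.1 -0.2 -0.1] open 0.0304 q [ 0.37  0.44  2.   -0.88  0.98  0.68]
(array([ 0.02, -0.02,  3.94]), array([-0.0008, -0.0004, -0.003 ]))
```

Emit:
{"op": "step_arm", "data": {"plan": [[[0,0,1.5],[0,0,-0.002],170],[[0,0,1.5],[0,0,0],170],[[0,0,0.9],[0,0,0],170],[[0,0,0],[0,0,0],170],[[0,0,0],[0,0,0],170]]}}

```text
time_s: 16.72
tool_pos: [0.5598, -0.053, 0.0858]
orientation: [0.276, 0.554, 0.759, -0.203]
ft_force: [0.6, 0.6, 0.4]
opening: 0.0308
grasp_force: 0.0
```

```bash
python3 tgt.py 65.5 18.5
```

```text
now S,h,b mm [65.  18.3 -0.3] F tool [ 0.1  0.7 -0.5] open 0.0308 q [ 0.33  0.5   2.01 -0.94  0.92  0.72]
(array([-0.05,  0.03, -0.02]), array([-0.0023, -0.0001,  0.0012]))
```

Emit:
{"op": "step_arm", "data": {"plan": [[[0,0.02,0],[0,0,0],190],[[0,0,0],[0,0,0],210],[[0,0,0],[0,0,0],222],[[0,0,0],[0,0,0],232],[[0,0,0],[0,0,0],240]]}}

```text
time_s: 17.13
tool_pos: [0.5605, -0.0521, 0.0874]
orientation: [0.276, 0.554, 0.759, -0.202]
ft_force: [-2.5, 0.8, 3.4]
opening: 0.0095
grasp_force: 30.0
```

Emit:
{"op": "step_arm", "data": {"plan": [[[0,0,0.05],[0,0,0],240],[[0,0,0],[0,0,0],240],[[0,0,0],[0,0,0],240]]}}

```text
time_s: 17.38
tool_pos: [0.5606, -0.0522, 0.0874]
orientation: [0.276, 0.554, 0.759, -0.201]
ft_force: [-6.4, 5.9, 8.5]
opening: 0.0096
grasp_force: 30.0
```

```bash
python3 tgt.py 21 18.5
```

```text
now S,h,b mm [65.6 19.8  0.7] F tool [  0.3  -4.3 -11.4] open 0.0096 q [ 0.33  0.49  2.01 -0.94  0.92  0.72]
(array([ 4.46, -0.07,  0.13]), array([ 0.0002,  0.    , -0.0002]))
```

Emit:
{"op": "step_arm", "data": {"plan": [[[0,-0.05,-0.03],[0,0,0],240],[[0,0,0],[0,0,0],240]]}}

```text
time_s: 17.55
tool_pos: [0.5603, -0.0523, 0.0873]
orientation: [0.276, 0.554, 0.759, -0.201]
ft_force: [-4.9, 4.5, 5.5]
opening: 0.0097
grasp_force: 30.0
```

```bash
python3 tgt.py 21.5 18.5
```

```text
now S,h,b mm [65.5 19.8  0.4] F tool [ 0.9 -3.3 -8. ] open 0.0097 q [ 0.33  0.49  2.01 -0.94  0.92  0.72]
(array([ 4.4 , -0.04,  0.13]), array([ 0.0006, -0.0001,  0.    ]))
```

Emit:
{"op": "step_arm", "data": {"plan": [[[0.4,-0.03,0],[0,0,0],240],[[0.8,0,0],[0,0,0],240],[[0.8,0,0],[0,0,0],240],[[0.8,0,0],[0,0,0],240],[[0.8,0,0],[0,0,0],240]]}}

```text
time_s: 17.97
tool_pos: [0.5517, -0.026, 0.0641]
orientation: [0.277, 0.554, 0.759, -0.201]
ft_force: [-3.6, 2.8, 6.5]
opening: 0.0099
grasp_force: 30.0
```

Emit:
{"op": "step_arm", "data": {"plan": [[[0.4,0,0],[0,0,0],240],[[0.1,0,0],[0,0,0],240],[[0,0,0],[0,0,0],240]]}}

```text
time_s: 18.22
tool_pos: [0.5505, -0.0221, 0.0607]
orientation: [0.276, 0.553, 0.759, -0.201]
ft_force: [-3.6, 5.5, 5.0]
opening: 0.0093
grasp_force: 30.0
```

```bash
python3 tgt.py 21.5 18.5
```

```text
now S,h,b mm [24.1 19.8  0.2] F tool [ 1.6 -1.8 -7.9] open 0.0093 q [ 0.39  0.54  2.01 -0.94  0.91  0.8 ]
(array([ 0.26, -0.02,  0.13]), array([ 0.0008, -0.0003,  0.0004]))
```

Emit:
{"op": "step_arm", "data": {"plan": [[[0.15,0,0],[0,0,0],240],[[0,0,0],[0,0,0],240]]}}

```text
time_s: 18.38
tool_pos: [0.5502, -0.0212, 0.0599]
orientation: [0.277, 0.554, 0.759, -0.201]
ft_force: [-4.6, 4.0, 5.5]
opening: 0.0098
grasp_force: 30.0
```

Emit:
{"op": "step_arm", "data": {"plan": [[[0.1,0,0],[0,0,0],240],[[0,0,0],[0,0,0],240]]}}

```text
time_s: 18.55
tool_pos: [0.55, -0.0206, 0.0593]
orientation: [0.277, 0.554, 0.759, -0.201]
ft_force: [-4.5, 3.7, 5.2]
opening: 0.0099
grasp_force: 30.0
```

```bash
python3 tgt.py 21.5 18.5
```

```text
now S,h,b mm [22.  19.8  0.3] F tool [ 0.4 -3.2 -7.1] open 0.0099 q [ 0.39  0.55  2.01 -0.94  0.91  0.8 ]
(array([ 0.05, -0.03,  0.13]), array([ 0.0007, -0.    ,  0.    ]))
```

Emit:
{"op": "step_arm", "data": {"plan": [[[0.06,0,0],[0,0,0],240],[[0,0,0],[0,0,0],240]]}}

```text
time_s: 18.72
tool_pos: [0.5499, -0.0202, 0.059]
orientation: [0.277, 0.554, 0.759, -0.201]
ft_force: [-3.7, 3.6, 7.6]
opening: 0.0098
grasp_force: 30.0
```

Emit:
{"op": "step_arm", "data": {"plan": [[[0.05,0,0],[0,0,0],240],[[0,0,0],[0,0,0],240]]}}

```text
time_s: 18.88
tool_pos: [0.5498, -0.0201, 0.059]
orientation: [0.277, 0.554, 0.759, -0.202]
ft_force: [-3.2, 1.4, 7.6]
opening: 0.0097
grasp_force: 30.0
```

```bash
python3 tgt.py 21.5 18.5
```

```text
now S,h,b mm [21.4 19.8  0.2] F tool [-3.1 -2.6 -7.4] open 0.0097 q [ 0.39  0.55  2.01 -0.94  0.91  0.81]
(array([-0.01, -0.02,  0.13]), array([ 0.0006,  0.0008, -0.    ]))
```

Emit:
{"op": "step_arm", "data": {"plan": [[[0,0,0],[0,0,0],215],[[0,0,0],[0,0,0],190],[[0,0,0],[0,0,0],170],[[0,0,-1],[0,0,0],170],[[0,0,-2],[0,0,0],170]]}}

```text
time_s: 19.3
tool_pos: [0.5425, -0.0025, 0.0806]
orientation: [0.275, 0.554, 0.759, -0.203]
ft_force: [0.7, 0.8, 0.6]
opening: 0.0309
grasp_force: 0.0
```

Emit:
{"op": "step_arm", "data": {"plan": [[[0,0,-2.5],[0,0,0],170],[[1.5,0,-3],[0,0,0],170],[[0.5,0,-3],[0,0,0],170],[[0,0,0],[0,0,0],170],[[0,0,0],[0,0,0],170]]}}

```text
time_s: 19.72
tool_pos: [0.5229, 0.0665, 0.1346]
orientation: [0.277, 0.553, 0.76, -0.2]
ft_force: [0.8, -1.1, 0.6]
opening: 0.0305
grasp_force: 0.0
```

```bash
python3 tgt.py 22 60; python3 wl.py g
```

```text
now S,h,b mm [  0.6 136.1   1.1] F tool [-1.3  0.4  0.4] open 0.0305 q [ 0.56  0.43  1.95 -0.77  1.1   0.73]
(array([-2.15, -0.14,  7.61]), array([ 0.0036, -0.0009,  0.0004]))
wrist timer back n,d -0.0005 -0.0 yaw err 0.01 5733 0.00094
fin S [0.00868767 0.03756626] b [-0.0045042  -0.00033047  0.00484011] h 0.03459536079069598 291
plate S [0.00323392 0.04344185] 1041
```

View pics/g.png

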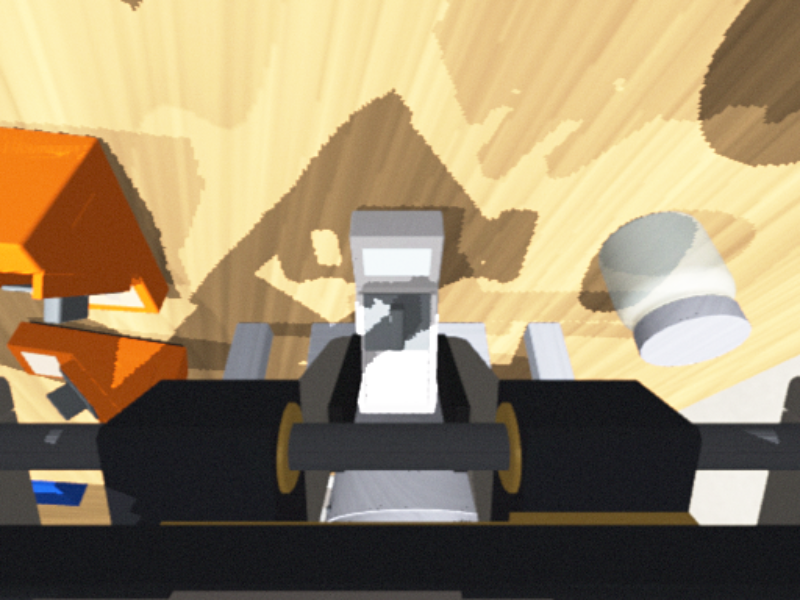

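The shutter again covers the button at (400,315), with the fin and plate at their starting positions to within 0.7 mm. The timer is square at the stop and the robot touches nothing.

```bash
python3 -c "
from bench import *
print(hand_in())"
```

```text
the job is handed in; nothing more can be done
None
```

The wash timer job is done and handed in: the timer is square against the middle of the stop, its button was held fully down for about 1.5 s there, and the shutter is fully down again; no verdict was returned.

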